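# Free the red scraper from its drying clip

## Robot

A 6-joint arm with a two-finger parallel gripper is mounted at the origin on the work surface. World frame = base frame: x ahead of the robot, y to its left, z up, the work surface at z = 0. Lengths are in m, angles in rad, forces in N, time in s.
With the tool pointing down it reaches from about 0.35 to 0.875 m from the base axis. Payload 4.2 kg.
Tool frame: the origin (TCP) lies on the centre line of the jaws, within the pads' length; the fingertips stand 25 mm ahead of it and the grasp point (between the pads) lies 6 mm ahead of it (manip.finger_overhang is the distance from the TCP to the fingertips, in m); z points along the fingers, y is the line along which they close (so a half turn about z gives the same grasp; the last joint's range is limited). The gripper opens to 87 mm and grips with 3 to 60 N. Pads are 19 mm wide; open, the fingers measure 117 mm over their backs; the gripper's body (75 mm by 190 mm) begins 51 mm behind the grasp point.
Start: joints at [1.388, 0.385, 0.008, 0, -1.194, -0.259], TCP at [0.267, 0.565, 0.248] pointing down, gripper open.
Joint ranges: [-3.14, 3.14], [-1.21, 2.06], [-1.07, 1.41], [-3.16, 2.05], [-2.99, -0.16], [-3.1, 3.1]. Speed limits (rad/s): [2.79, 2.79, 3.14, 3.14, 3.14, 3.14].

## Interface

Orientations are given as a unit quaternion [x, y, z, w].
In Python, from workcell import manip gives the robot as it stands.
- The arm moves only by the shell command python3 -m crank 'ROWS' [FORCE]. ROWS is JSON, a list of rows, each an object of numbers: "tx", "ty", "tz": the shift along the tool's x, y, z each as a share of 0.2 m, from -1 to 1; "ax", "ay", "az": the turn, a rotation vector about the tool's x, y, z each as a share of 0.5 rad, from -1 to 1; "gripper": the opening, from 0 (shut) to 1 (fully open). In form: [{"tx": .., "ty": .., "tz": .., "ax": .., "ay": .., "az": .., "gripper": ..}, ...]. A call has 1 to 8 rows; each row is the pose to reach, as a shift and turn from the pose commanded when the call began, along the tool's axes at that moment; what a row does not reach only later rows make up. A row lasts 1/10 s, in which the tool goes at most 50 mm and 8.59 degrees, less where a joint would pass 70% of its speed; a pose out of reach is approached as far as the arm can. A call with a number of a shift or a turn outside -1 to 1 is refused whole. A call with a gripper value outside its range is refused whole. The fingers move at their own pace and stop on an object; FORCE is the grip in N (left out, the last holds). Time passes only in rows, so rows that repeat a pose let the fingers close. It gives the time, the measured TCP pose, the force, the opening and the grip force at its end, in the units of the state.
- manip.read_state(): the state, without advancing time (a new reading comes with each control period).
- manip.grab_frame(name): name is "scene" or "top"; returns the picture (420x560x3 uint8, red, green, blue); there is no depth.
- manip.get_calibration(name): a dict with "fov_y" (degrees; the focal length in pixels is half the picture's height over the tangent of half this angle, whatever the lens; pixels are square), "cx", "cy" (the principal point, pixels), "R" (3x3) and "t" (3): a world point X has camera coordinates R X + t. Camera axes: x right, y down, z forward; pixel columns grow to the right and rows downward; lengths in m; the calibration is good to about 2 mm. A picture is of the moment at which its call begins. get_calibration takes no time and is no camera call.
- manip.finish_job(): hands the job in; it is judged then, once.
The state is a dict: "time_s": time; "joints": joint angles; "dq": joint speeds; "tau": joint torques, N m; "tool_pos": TCP position; "tcp_rot": TCP orientation; "ft_force": force on the tool from outside, world axes, zero at the start; "moment": the same for the moment, N m; "width": opening from 0.0 (shut) to 1.0 (fully open); "grip_force": force on a finger pad.
Only numpy, scipy, OpenCV 4.12 (cv2) and the standard library are available. Lean on these libraries where they do the work, as an engineer would, in place of code of your own. Each camera call takes 0.05 s, during which the arm holds its last target. There are 200 camera calls.

## Task

One of the two spring clips on the counter holds the red scraper, the other the wooden spoon. Lift the arm of the scraper's clip until it stays open by itself, then lift the scraper out and lay it flat in the grey basin, leaving that clip open. Leave the spoon held in its shut clip, and do not shove the basin about.

Things in the scene. Friction and masses are not known exactly. Their poses are not given: they have to be found in the camera images.
- scraper_clip: White drying clip holding the red scraper, fixed to the counter (its twin holds the spoon). Origin: on the underside of its base plate (x -65 to +80, y -35 to +35, 10 mm thick), z up. A 30 (x) x 60 (y) mm block, top at z 32, over the origin carries the scraper. Hinge axis of the arm: parallel to y at x +45, z 60 mm, in cheeks 70 mm high. Shut, the arm runs level towards -x over the scraper.
- scraper_knob (a point): Centre of the black knob at the end of that clip's steel arm (16 mm wide), 90 mm from the hinge axis; shut, it is at x -45, y 0, z 60 mm of the clip. A cylinder 20 mm in diameter, 24 mm long along the clip's y; its end faces can be pinched along y from above and turn between the fingers as the arm rises.
- scraper_arm (a joint): Angle of that arm, rad: 0 shut on the scraper, growing as the knob rises and swings over the hinge towards the clip's +x; stop at 1.9. Over-centre spring: below 0.8 it pulls shut (3 to 4 N upward at the knob lifts it), above 0.8 it throws the arm open and holds it at the stop, the knob then 145 mm above the counter and 29 mm beyond the hinge axis.
- scraper: Red scraper, rigid, about 0.07 kg, 230 mm long along its y, which lies along the clip's y within 5 degrees. Origin: on its underside under the clip's pad, near its centre of mass, z up. Handle y -125 to +30 mm, 24 mm wide (x), 16 mm thick (z 0 to 16); blade on to y +105, 55 mm wide, 9 mm thick. Beyond the base plate both ends stand free 32 mm over the counter.
- basin: Empty grey plastic basin, open-topped, loose, 0.6 kg, 320 mm (its x) by 230 mm (its y) by 65 mm high, walls and floor 5 mm thick. Origin: centre of its underside, z up.
- spoon_arm (a joint): Angle of the arm of the other clip, the same kind, which holds the wooden spoon (250 mm long): about 0 shut on the spoon; to be left so.
Not all that is in view belongs to the job. What is shaped like the scraper but green is not meant.

How it is judged:
By the outcome, as a careful person would: the job done as asked, in the order asked, and still so for the second after the job is handed in, with the robot touching nothing.
It also fails if it takes over 59 s, if anything falls off the work surface, if the arm or the gripper's body presses on something with over 40 N, if the wrist force passes 120 N, or if a joint passes its speed limit or range.

## Working session

There is one attempt and no reset: what is moved stays moved. The work goes in short steps, Python scripts to look and compute and a shell command to move; the robot and the scene stay as the last step left them, time stands still between calls to the robot, and variables do not carry over. Pictures are saved under pics/ and viewed, at most 10 in all, crops included, and the job is handed in when it is done.

```bash
mkdir -p pics; python3 - <<'E'
from workcell import manip
import cv2,numpy as np
for n in("scene","top"):
    f=manip.grab_frame(n);cv2.imwrite(f"pics/{n}0.png",f[:,:,::-1]);c=manip.get_calibration(n);print(n,c)
s=manip.read_state();print(s["tool_pos"],s["tcp_rot"],s["time_s"])
E
```

```text
scene {'fov_y': 53.3383234368422, 'cx': 280.8989327899574, 'cy': 211.70225196171913, 'R': array([[ 0.85685411,  0.51552805, -0.00564499],
       [ 0.35997985, -0.60608549, -0.70927772],
       [-0.36907391,  0.60571545, -0.70490655]]), 't': array([-0.42503196, -0.15992633,  1.19719831])}
top {'fov_y': 53.24976701605809, 'cx': 278.23996295811173, 'cy': 207.45509149376704, 'R': array([[-0.03005919, -0.99954757, -0.00104639],
       [-0.98982357,  0.0299124 , -0.13912059],
       [ 0.13908895, -0.00314611, -0.99027489]]), 't': array([0.02243542, 0.52057018, 1.0676304 ])}
[0.2669991  0.56457373 0.24657431] [ 9.75682558e-01 -2.19186268e-01 -1.76082507e-04  9.46583138e-04] 0.1
```

View pics/scene0.png

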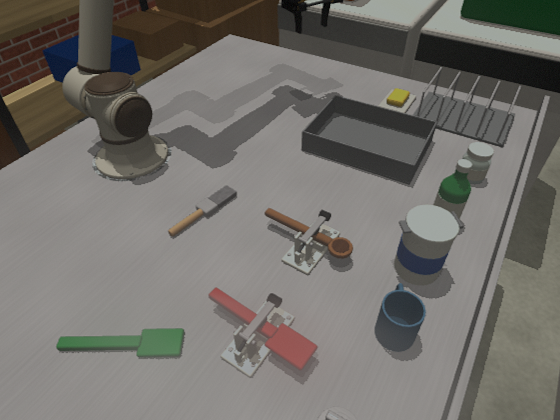

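View pics/top0.png

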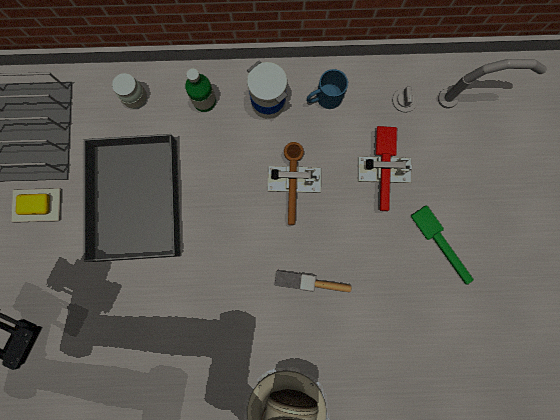

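The scene view shows the red scraper's clip with its knob at about (274,300). In the top view the scraper is at (386,168) and its knob at about (369,164). The spoon clip is at (293,178) and the basin is centred near (132,198), both in the top view. Next I'll measure them.

```bash
cat > h.py <<'E'
from workcell import manip
import cv2,numpy as np
C={n:manip.get_calibration(n) for n in("scene","top")}
def ray(n,p):
    c=C[n];f=210/np.tan(np.radians(c["fov_y"]/2));R=np.array(c["R"])
    return -R.T@c["t"],R.T@np.array([(p[0]-c["cx"])/f,(p[1]-c["cy"])/f,1])
def plane(n,p,z):
    o,d=ray(n,p);return o+d*(z-o[2])/d[2]
def tri(p,q):
    o,d=ray("scene",p);a,b=ray("top",q);s=np.linalg.lstsq(np.c_[d,-b],a-o,rcond=None)[0]
    u,v=o+s[0]*d,a+s[1]*b;return (u+v)/2,np.linalg.norm(u-v)
def proj(n,X):
    c=C[n];f=210/np.tan(np.radians(c["fov_y"]/2));v=np.array(c["R"])@X+c["t"];return f*v[:2]/v[2]+[c["cx"],c["cy"]]
def blobs(m,lo=15):
    k,l,s,c=cv2.connectedComponentsWithStats(m.astype(np.uint8));return [(s[i],c[i].round(1)) for i in range(1,k) if s[i][4]>=lo]
def red(im):
    i=im.astype(int);return (i[...,0]>90)&(i[...,0]>2*i[...,1])&(i[...,0]>2*i[...,2])
E
python3 - <<'E'
from h import *
np.set_printoptions(precision=4,suppress=True)
t=cv2.imread("pics/top0.png")[:,:,::-1];s=cv2.imread("pics/scene0.png")[:,:,::-1]
for n,im,(x0,y0,x1,y1) in(("top",t,(355,150,415,190)),("scene",s,(225,285,300,375)),("top",t,(265,160,325,198))):
    d=im[y0:y1,x0:x1].max(2)<60
    print(n,[(b[0][:5],b[1]+[x0,y0]) for b in blobs(d,8)])
m=red(t);m[:,:350]=0;m[:110]=0
ys,xs=np.nonzero(m);P=np.array([plane("top",p,.042)[:2] for p in zip(xs,ys)])
r=cv2.minAreaRect(P.astype(np.float32));print("red",r,P.min(0),P.max(0))
for lo,hi in((.0,.35),(.65,1)):
    q=P[:,0].min()+np.ptp(P[:,0])*np.array([lo,hi]);k=P[(P[:,0]>=q[0])&(P[:,0]<=q[1])];print(k.mean(0))
w=(t.min(2)>150)
w2=w.copy();w2[:150]=0;w2[195:]=0;w2[:,:350]=0;w2[:,420:]=0
ys,xs=np.nonzero(w2);print("plate",cv2.minAreaRect(np.array([plane("top",p,.01)[:2] for p in zip(xs,ys)]).astype(np.float32)))
for p in((85,137),(174,135),(180,257),(86,262)):print("basin rim?",plane("top",p,.065))
a=[cv2.resize(t[145:200,350:420],None,fx=8,fy=8,interpolation=2)[:,:,::-1]]
b=cv2.resize(s[280:380,205:325],None,fx=4.4,fy=4.4,interpolation=2)[:,:,::-1][:440,:240*2]
cv2.imwrite("pics/a.png",a[0]);cv2.imwrite("pics/b.png",b)
E
```

```text
top [(array([19,  0,  8, 11, 20], dtype=int32), array([377.3, 154.5])), (array([ 11,   9,  25,  15, 107], dtype=int32), array([373.3, 165.3])), (array([41,  9, 12,  3, 18], dtype=int32), array([400.9, 160.3])), (array([51, 16,  4,  3, 10], dtype=int32), array([407.2, 166.9])), (array([40, 20,  5,  5, 13], dtype=int32), array([397.1, 172.7])), (array([46, 21,  3,  4,  9], dtype=int32), array([401.7, 172.6])), (array([22, 27,  4, 13, 30], dtype=int32), array([379.1, 183.4]))]
scene []
top [(array([ 6,  9, 16, 11, 78], dtype=int32), array([275.3, 174.3])), (array([46, 11,  7, 10, 19], dtype=int32), array([313.1, 176.2])), (array([23, 17,  9,  2, 10], dtype=int32), array([291.6, 177.9])), (array([40, 21,  8,  4, 18], dtype=int32), array([308.2, 182.6]))]
red ((0.6189663410186768, -0.28104841709136963), (0.05293824523687363, 0.22767022252082825), 84.28301239013672) [ 0.5048 -0.3167] [ 0.7338 -0.2586]
[ 0.5454 -0.2751]
[ 0.6937 -0.2881]
plate ((0.6353158354759216, -0.28238677978515625), (0.05060464143753052, 0.14291097223758698), 9.03935432434082)
basin rim? [0.7194 0.5092 0.065 ]
basin rim? [0.7177 0.2752 0.065 ]
basin rim? [0.3982 0.2586 0.065 ]
basin rim? [0.3928 0.4955 0.065 ]
```

View pics/a.png

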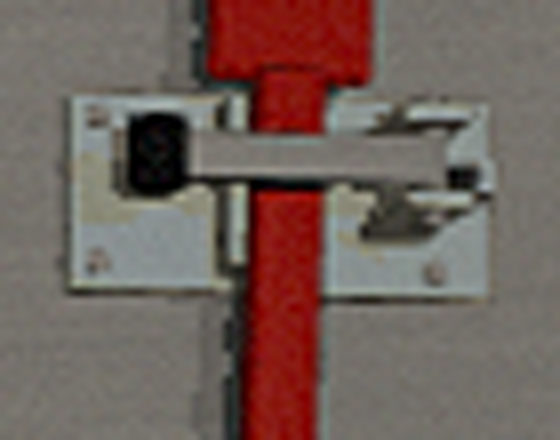

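View pics/b.png

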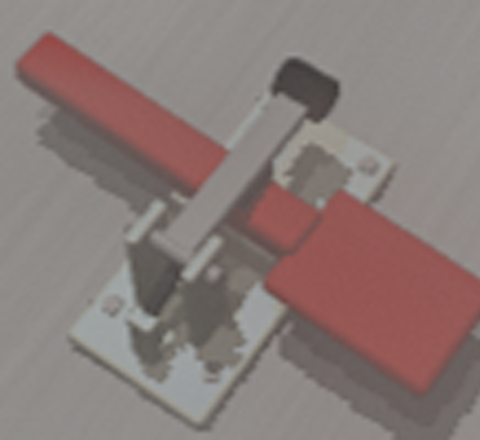

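The top crop puts the knob at (369.4,164.1), and the plate corners at (358.8,156.9), (411.3,157.8), (411,182.1) and (358.5,181). The scene crop puts the knob at (275,300.5).

```bash
python3 - <<'E'
from h import *
from scipy.spatial.transform import Rotation as R
np.set_printoptions(precision=4,suppress=True)
print("knob",tri((275,300.5),(369.4,164.1)),plane("top",(369.4,164.1),.06))
K=np.array([plane("top",p,.01) for p in((358.8,156.9),(411.3,157.8),(411,182.1),(358.5,181))])
print("plate",K,np.linalg.norm(K-np.roll(K,-1,0),axis=1))
c=K.mean(0); d=K[1]+K[2]-K[0]-K[3];d/=np.linalg.norm(d);print("yaw +x",np.degrees(np.arctan2(d[1],d[0])))
o=c-d*.0075;print("origin",o,"knob pred",o-d*.045,"hinge",o+d*.045)
r=R.from_quat(manip.read_state()["tcp_rot"]).as_matrix();print(r)
E
```

```text
knob (array([ 0.6252, -0.2354,  0.0587]), np.float64(0.00015887082865238518)) [ 0.625 -0.235  0.06 ]
plate [[ 0.6581 -0.2186  0.01  ]
 [ 0.6512 -0.3624  0.01  ]
 [ 0.5835 -0.3566  0.01  ]
 [ 0.5908 -0.214   0.01  ]] [0.144  0.068  0.1428 0.0675]
yaw +x -92.85292065103577
origin [ 0.6213 -0.2804  0.01  ] knob pred [ 0.6235 -0.2355  0.01  ] hinge [ 0.619  -0.3253  0.01  ]
[[ 0.9039 -0.4277 -0.0008]
 [-0.4277 -0.9039 -0.0018]
 [ 0.0001  0.0019 -1.    ]]
```

```bash
for i in 1 2 3 4; do python3 -m crank '[{"tx":0.83,"ty":0.71,"gripper":0.6},{"tx":0.83,"ty":0.71,"gripper":0.6},{"tx":0.83,"ty":0.71,"gripper":0.6},{"tx":0.83,"ty":0.71,"gripper":0.6},{"tx":0.83,"ty":0.71,"gripper":0.6},{"tx":0.83,"ty":0.71,"gripper":0.6}]' 20 | tail -c 400; done
for i in 1 2 3; do python3 -m crank '[{"az":0.79,"gripper":0.6},{"az":0.79,"gripper":0.6},{"az":0.79,"gripper":0.6},{"az":0.79,"gripper":0.6}]' | tail -c 400; done
cat >st.py <<'E'
import sys
from h import *
from scipy.spatial.transform import Rotation as R
np.set_printoptions(precision=4,suppress=True)
s=manip.read_state();r=R.from_quat(s["tcp_rot"]).as_matrix()
print("t",round(s["time_s"],2),s["tool_pos"],"ft",np.array(s["ft_force"]).round(1),"w",round(s["width"],3),"g",round(s["grip_force"],1),"q",np.round(s["joints"],2))
print("tooly yaw",np.degrees(np.arctan2(r[1,1],r[0,1])).round(2),"z",r[:,2])
if len(sys.argv)>3: # target TCP -> share in tool axes
    print("shares",(r.T@(np.array(sys.argv[1:4],float)-s["tool_pos"])/.2).round(3))
E
python3 st.py .6245 -.2353 .066
```

```text
t 0.1 [0.267  0.5646 0.2466] ft [-0.   0.1 -0.4] w 0.999 g 0.0 q [ 1.39  0.39  0.01 -0.   -1.19 -0.26]
tooly yaw -115.32 z [-0.0008 -0.0018 -1.    ]
shares [3.326 2.849 0.909]validation failed for argument at $[0]...
validation failed for argument at $[0]...
validation failed for argument at $[0]...
validation failed for argument at $[0]...
validation failed for argument at $[0]...
validation failed for argument at $[0]...
validation failed for argument at $[0]...
```

Rows were refused, probably because every key has to be present.

```bash
python3 -m crank '[{"tx":0.83,"ty":0.71,"tz":0,"ax":0,"ay":0,"az":0,"gripper":0.6},{"tx":0.83,"ty":0.71,"tz":0,"ax":0,"ay":0,"az":0,"gripper":0.6},{"tx":0.83,"ty":0.71,"tz":0,"ax":0,"ay":0,"az":0,"gripper":0.6},{"tx":0.83,"ty":0.71,"tz":0,"ax":0,"ay":0,"az":0,"gripper":0.6},{"tx":0.83,"ty":0.71,"tz":0,"ax":0,"ay":0,"az":0,"gripper":0.6}]' 20
```

```text
time_s: 0.6
tool_pos: [0.357, 0.3618, 0.2474]
tcp_rot: [0.975, -0.221, -0.0, 0.001]
ft_force: [-0.5, 0.1, -0.2]
width: 0.649
grip_force: 0.0
```

```bash
for i in 1 2 3; do python3 -m crank '[{"tx":0.83,"ty":0.71,"tz":0,"ax":0,"ay":0,"az":0,"gripper":0.6},{"tx":0.83,"ty":0.71,"tz":0,"ax":0,"ay":0,"az":0,"gripper":0.6},{"tx":0.83,"ty":0.71,"tz":0,"ax":0,"ay":0,"az":0,"gripper":0.6},{"tx":0.83,"ty":0.71,"tz":0,"ax":0,"ay":0,"az":0,"gripper":0.6},{"tx":0.83,"ty":0.71,"tz":0,"ax":0,"ay":0,"az":0,"gripper":0.6},{"tx":0.83,"ty":0.71,"tz":0,"ax":0,"ay":0,"az":0,"gripper":0.6}]' 20 | grep pos; done
for i in 1 2 3; do python3 -m crank '[{"tx":0,"ty":0,"tz":0,"ax":0,"ay":0,"az":0.79,"gripper":0.6},{"tx":0,"ty":0,"tz":0,"ax":0,"ay":0,"az":0.79,"gripper":0.6},{"tx":0,"ty":0,"tz":0,"ax":0,"ay":0,"az":0.79,"gripper":0.6},{"tx":0,"ty":0,"tz":0,"ax":0,"ay":0,"az":0.79,"gripper":0.6}]' |grep rot; done
python3 st.py .6245 -.2353 .066
```

```text
tool_pos: [0.4464, 0.1644, 0.2473]
tool_pos: [0.5361, -0.0341, 0.2467]
tool_pos: [0.6255, -0.2328, 0.2459]
tcp_rot: [0.914, -0.405, -0.0, -0.0]
tcp_rot: [0.817, -0.576, -0.0, -0.0]
tcp_rot: [-0.689, 0.725, 0.0, 0.0]
t 3.6 [ 0.6246 -0.2314  0.2476] ft [-0.6 -0.1 -0.5] w 0.6 g 0.0 q [-0.11  0.46  0.12 -0.   -1.24  0.06]
tooly yaw 177.04 z [-0.      0.0002 -1.    ]
shares [ 0.02  -0.     0.908]
```

```bash
python3 -m crank '[{"tx":0.02,"ty":0,"tz":0.25,"ax":0,"ay":0,"az":0,"gripper":0.6},{"tx":0.02,"ty":0,"tz":0.5,"ax":0,"ay":0,"az":0,"gripper":0.6},{"tx":0.02,"ty":0,"tz":0.7,"ax":0,"ay":0,"az":0,"gripper":0.6},{"tx":0.02,"ty":0,"tz":0.82,"ax":0,"ay":0,"az":0,"gripper":0.6},{"tx":0.02,"ty":0,"tz":0.9,"ax":0,"ay":0,"az":0,"gripper":0.6},{"tx":0.02,"ty":0,"tz":0.9,"ax":0,"ay":0,"az":0,"gripper":0.6}]' 20
python3 -m crank '[{"tx":0,"ty":0,"tz":0,"ax":0,"ay":0,"az":0,"gripper":0},{"tx":0,"ty":0,"tz":0,"ax":0,"ay":0,"az":0,"gripper":0},{"tx":0,"ty":0,"tz":0,"ax":0,"ay":0,"az":0,"gripper":0},{"tx":0,"ty":0,"tz":0,"ax":0,"ay":0,"az":0,"gripper":0},{"tx":0,"ty":0,"tz":0,"ax":0,"ay":0,"az":0,"gripper":0}]' 15
python3 st.py
python3 -c "
from h import *
a=manip.grab_frame('scene')[250:400,170:370];b=manip.grab_frame('top')[110:230,310:450]
cv2.imwrite('pics/c.png',np.hstack([cv2.resize(a,(400,300)),cv2.resize(b,(350,300))])[:,:,::-1])"
```

```text
time_s: 4.2
tool_pos: [0.6226, -0.2354, 0.0645]
tcp_rot: [-0.688, 0.725, 0.003, -0.002]
ft_force: [0.7, 0.8, -0.6]
width: 0.598
grip_force: 0.0
time_s: 4.7
tool_pos: [0.6241, -0.2364, 0.0685]
tcp_rot: [-0.687, 0.727, 0.0, -0.0]
ft_force: [-1.9, 0.4, 3.2]
width: 0.272
grip_force: 15.0
t 4.7 [ 0.6241 -0.2364  0.0685] ft [-1.9  0.4  3.2] w 0.272 g 15.0 q [-0.12  0.61 -0.09  0.   -0.87  0.06]
tooly yaw 176.81 z [-0.0001 -0.     -1.    ]
```

View pics/c.png

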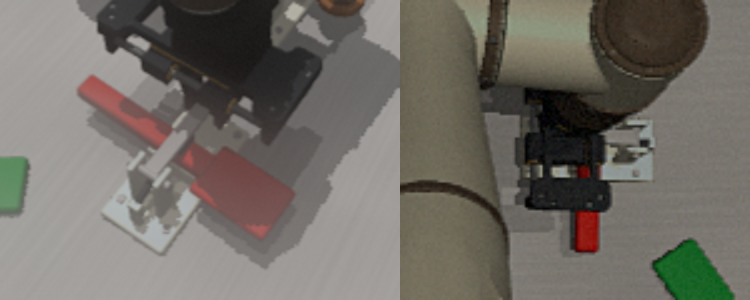

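The opening is 23.7 mm, which matches the knob's 24 mm length, so the knob is gripped. The crops show the fingers around it at the end of the arm. Next I'll lift it along its arc.

```bash
python3 -m crank '[{"tx":0.009,"ty":0,"tz":-0.09,"ax":0,"ay":0,"az":0,"gripper":0},{"tx":0.036,"ty":0,"tz":-0.175,"ax":0,"ay":0,"az":0,"gripper":0},{"tx":0.079,"ty":0,"tz":-0.254,"ax":0,"ay":0,"az":0,"gripper":0},{"tx":0.137,"ty":0,"tz":-0.323,"ax":0,"ay":0,"az":0,"gripper":0},{"tx":0.207,"ty":0,"tz":-0.379,"ax":0,"ay":0,"az":0,"gripper":0},{"tx":0.287,"ty":0,"tz":-0.419,"ax":0,"ay":0,"az":0,"gripper":0},{"tx":0.35,"ty":0,"tz":-0.439,"ax":0,"ay":0,"az":0,"gripper":0},{"tx":0.35,"ty":0,"tz":-0.439,"ax":0,"ay":0,"az":0,"gripper":0}]'
python3 -m crank '[{"tx":0.12,"ty":0,"tz":-0.01,"ax":0,"ay":0,"az":0,"gripper":0},{"tx":0.12,"ty":0,"tz":-0.01,"ax":0,"ay":0,"az":0,"gripper":0},{"tx":0.12,"ty":0,"tz":-0.01,"ax":0,"ay":0,"az":0,"gripper":0.5},{"tx":0.12,"ty":0,"tz":-0.01,"ax":0,"ay":0,"az":0,"gripper":0.5},{"tx":0.12,"ty":0,"tz":-0.01,"ax":0,"ay":0,"az":0,"gripper":0.5}]'
python3 -m crank '[{"tx":0,"ty":0,"tz":-0.25,"ax":0,"ay":0,"az":0,"gripper":0.5},{"tx":0,"ty":0,"tz":-0.5,"ax":0,"ay":0,"az":0,"gripper":0.5},{"tx":-0.25,"ty":0,"tz":-0.5,"ax":0,"ay":0,"az":0,"gripper":0.5},{"tx":-0.5,"ty":0,"tz":-0.5,"ax":0,"ay":0,"az":0,"gripper":0.5},{"tx":-0.75,"ty":0,"tz":-0.5,"ax":0,"ay":0,"az":0,"gripper":0.5},{"tx":-1,"ty":0,"tz":-0.5,"ax":0,"ay":0,"az":0,"gripper":0.5},{"tx":-1,"ty":0,"tz":-0.5,"ax":0,"ay":0,"az":0,"gripper":0.5}]'
python3 st.py
python3 -c "
from h import *
a=manip.grab_frame('scene');b=manip.grab_frame('top')
cv2.imwrite('pics/s1.png',a[:,:,::-1]);cv2.imwrite('pics/t1.png',b[:,:,::-1])
cv2.imwrite('pics/d.png',np.hstack([cv2.resize(a[250:400,170:370],(400,300)),cv2.resize(b[110:230,310:450],(350,300))])[:,:,::-1])"
```

```text
time_s: 5.6
tool_pos: [0.62, -0.3084, 0.1571]
tcp_rot: [-0.687, 0.727, -0.001, -0.0]
ft_force: [-3.9, -0.1, 7.0]
width: 0.272
grip_force: 15.0
time_s: 6.1
tool_pos: [0.6192, -0.33, 0.1566]
tcp_rot: [-0.687, 0.727, 0.0, -0.0]
ft_force: [-0.1, -0.0, 0.3]
width: 0.451
grip_force: 0.0
time_s: 6.8
tool_pos: [0.6309, -0.1246, 0.2573]
tcp_rot: [-0.69, 0.724, 0.0, 0.001]
ft_force: [0.2, -0.3, 0.1]
width: 0.502
grip_force: 0.0
t 6.8 [ 0.6309 -0.1246  0.2573] ft [ 0.2 -0.3  0.1] w 0.502 g 0.0 q [ 0.06  0.41  0.07 -0.   -1.23 -0.1 ]
tooly yaw 177.22 z [ 0.0008  0.0011 -1.    ]
```

View pics/d.png

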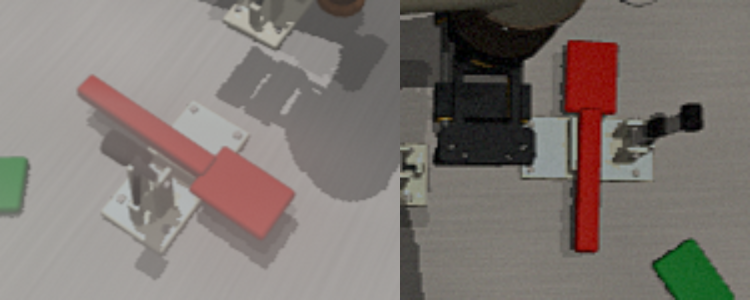

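The arm stands open by itself, with its knob past the hinge, and the scraper is still on the block. Next I'll measure the handle.

```bash
python3 - <<'E'
from h import *
np.set_printoptions(precision=4,suppress=True)
t=cv2.imread("pics/t1.png")[:,:,::-1];s=cv2.imread("pics/s1.png")[:,:,::-1]
m=red(t);m[:,:350]=0;m[:110]=0;m[230:]=0
ys,xs=np.nonzero(m);P=np.array([plane("top",p,.048)[:2] for p in zip(xs,ys)])
H=P[P[:,0]<.63];vx,vy,x0,y0=cv2.fitLine(H.astype(np.float32),2,0,.01,.01).ravel()
print("x range",P[:,0].min(),P[:,0].max(),"yaw",np.degrees(np.arctan(vy/vx)))
d=np.array([vx,vy])*np.sign(vx);e=(P-[x0,y0])@d;n=(H-[x0,y0])@[-d[1],d[0]]
print("len",np.ptp(e),"handle width",np.ptp(n))
o=np.array([x0,y0])+d*(e.min()+.125);print("origin",o,"grasp(-65)",o-.065*d)
E
python3 st.py
```

```text
x range 0.504054603128886 0.7317365795042121 yaw -5.4310484
len 0.22650302662000577 handle width 0.021463535184678726
origin [ 0.6292 -0.2813] grasp(-65) [ 0.5645 -0.2751]
t 6.9 [ 0.6306 -0.1287  0.2573] ft [0.3 0.4 0.1] w 0.502 g 0.0 q [ 0.05  0.41  0.07  0.   -1.23 -0.1 ]
tooly yaw 176.98 z [ 0.0002 -0.0001 -1.    ]
```

```bash
for i in 1 2 3 4; do python3 -m crank '[{"tx":0,"ty":0,"tz":0,"ax":0,"ay":0,"az":-0.765,"gripper":0.6},{"tx":0,"ty":0,"tz":0,"ax":0,"ay":0,"az":-0.765,"gripper":0.6},{"tx":0,"ty":0,"tz":0,"ax":0,"ay":0,"az":-0.765,"gripper":0.6},{"tx":0,"ty":0,"tz":0,"ax":0,"ay":0,"az":-0.765,"gripper":0.6}]' |grep rot; done
python3 st.py .5645 -.2751 .20
```

```text
tcp_rot: [0.812, -0.584, -0.0, 0.0]
tcp_rot: [0.908, -0.419, -0.0, 0.0]
tcp_rot: [0.971, -0.239, -0.0, 0.0]
tcp_rot: [0.999, -0.05, -0.0, 0.0]
t 8.5 [ 0.6303 -0.1309  0.2572] ft [-0.1 -0.2 -0.2] w 0.603 g 0.0 q [ 0.05  0.41  0.07  0.   -1.23  1.42]
tooly yaw -95.78 z [-0.0001 -0.0001 -1.    ]
shares [-0.255  0.751  0.286]
```

```bash
python3 -m crank '[{"tx":-0.255,"ty":0.75,"tz":0.28,"ax":0,"ay":0,"az":-0.012,"gripper":0.6},{"tx":-0.255,"ty":0.75,"tz":0.28,"ax":0,"ay":0,"az":-0.012,"gripper":0.6},{"tx":-0.255,"ty":0.75,"tz":0.28,"ax":0,"ay":0,"az":-0.012,"gripper":0.6},{"tx":-0.255,"ty":0.75,"tz":0.28,"ax":0,"ay":0,"az":-0.012,"gripper":0.6},{"tx":-0.255,"ty":0.75,"tz":0.28,"ax":0,"ay":0,"az":-0.012,"gripper":0.6},{"tx":-0.255,"ty":0.75,"tz":0.28,"ax":0,"ay":0,"az":-0.012,"gripper":0.6}]' >/dev/null
python3 st.py .5645 -.2751 .06
```

```text
t 9.1 [ 0.5654 -0.2751  0.2017] ft [-0.2  0.3  0.3] w 0.599 g 0.0 q [-0.2   0.42 -0.05  0.   -1.1   1.67]
tooly yaw -95.36 z [ 0.0009 -0.0003 -1.    ]
shares [-0.005  0.     0.709]
```

```bash
python3 -m crank '[{"tx":0,"ty":0,"tz":0.25,"ax":0,"ay":0,"az":0,"gripper":0.6},{"tx":0,"ty":0,"tz":0.45,"ax":0,"ay":0,"az":0,"gripper":0.6},{"tx":0,"ty":0,"tz":0.6,"ax":0,"ay":0,"az":0,"gripper":0.6},{"tx":0,"ty":0,"tz":0.7,"ax":0,"ay":0,"az":0,"gripper":0.6},{"tx":0,"ty":0,"tz":0.7,"ax":0,"ay":0,"az":0,"gripper":0.6},{"tx":0,"ty":0,"tz":0.7,"ax":0,"ay":0,"az":0,"gripper":0.6}]'
python3 st.py .5645 -.2751 .06
python3 -m crank '[{"tx":0,"ty":0,"tz":0,"ax":0,"ay":0,"az":0,"gripper":0},{"tx":0,"ty":0,"tz":0,"ax":0,"ay":0,"az":0,"gripper":0},{"tx":0,"ty":0,"tz":0,"ax":0,"ay":0,"az":0,"gripper":0},{"tx":0,"ty":0,"tz":0,"ax":0,"ay":0,"az":0,"gripper":0},{"tx":0,"ty":0,"tz":0,"ax":0,"ay":0,"az":0,"gripper":0},{"tx":0,"ty":0,"tz":0,"ax":0,"ay":0,"az":0,"gripper":0}]' 35
python3 st.py
```

```text
time_s: 9.7
tool_pos: [0.5665, -0.2742, 0.0623]
tcp_rot: [0.999, -0.045, 0.001, 0.0]
ft_force: [-0.0, -0.7, 1.3]
width: 0.598
grip_force: 0.0
t 9.7 [ 0.5665 -0.2742  0.0623] ft [-0.  -0.7  1.3] w 0.598 g 0.0 q [-0.19  0.57 -0.2   0.   -0.8   1.67]
tooly yaw -95.12 z [ 0.0014 -0.0008 -1.    ]
shares [-0.01   0.005  0.011]
time_s: 10.3
tool_pos: [0.5652, -0.2751, 0.0618]
tcp_rot: [0.999, -0.045, 0.0, 0.0]
ft_force: [-0.7, 0.6, 2.2]
width: 0.27
grip_force: 34.6
t 10.3 [ 0.5652 -0.2751  0.0618] ft [-0.7  0.6  2.2] w 0.27 g 34.6 q [-0.2   0.57 -0.2   0.   -0.8   1.68]
tooly yaw -95.2 z [ 0.0006 -0.0003 -1.    ]
```

```bash
python3 -m crank '[{"tx":0,"ty":0,"tz":-0.05,"ax":0,"ay":0,"az":0,"gripper":0},{"tx":0,"ty":0,"tz":-0.15,"ax":0,"ay":0,"az":0,"gripper":0},{"tx":0,"ty":0,"tz":-0.3,"ax":0,"ay":0,"az":0,"gripper":0},{"tx":0,"ty":0,"tz":-0.5,"ax":0,"ay":0,"az":0,"gripper":0},{"tx":0,"ty":0,"tz":-0.7,"ax":0,"ay":0,"az":0,"gripper":0},{"tx":0,"ty":0,"tz":-0.88,"ax":0,"ay":0,"az":0,"gripper":0},{"tx":0,"ty":0,"tz":-1,"ax":0,"ay":0,"az":0,"gripper":0},{"tx":0,"ty":0,"tz":-1,"ax":0,"ay":0,"az":0,"gripper":0}]' >/dev/null
python3 st.py .502 .3824 .26
python3 -c "
from h import *
a=manip.grab_frame('scene')
cv2.imwrite('pics/e.png',a[:,:,::-1])"
```

```text
t 11.1 [ 0.5666 -0.2756  0.2667] ft [ 0.7 -0.7 -0.3] w 0.271 g 34.6 q [-0.2   0.38  0.04  0.   -1.23  1.68]
tooly yaw -95.18 z [ 0.0091 -0.0031 -1.    ]
shares [-0.619 -3.248  0.021]
```

View pics/e.png

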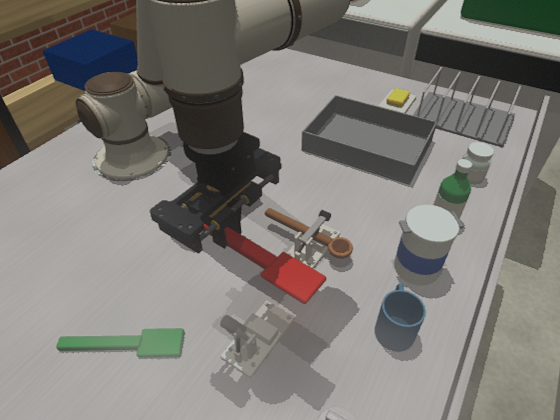

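The scraper is held level above the empty clip, with the blade at about (293,277). Next I'll carry it to the basin.

```bash
for i in 1 2 3 4; do python3 -m crank '[{"tx":-0.04,"ty":-0.2,"tz":0,"ax":0,"ay":0,"az":0,"gripper":0},{"tx":-0.08,"ty":-0.4,"tz":0,"ax":0,"ay":0,"az":0,"gripper":0},{"tx":-0.12,"ty":-0.6,"tz":0,"ax":0,"ay":0,"az":0,"gripper":0},{"tx":-0.155,"ty":-0.81,"tz":0,"ax":0,"ay":0,"az":0,"gripper":0},{"tx":-0.155,"ty":-0.81,"tz":0,"ax":0,"ay":0,"az":0,"gripper":0}]' |grep pos; done
python3 -m crank '[{"tx":0,"ty":0,"tz":0,"ax":0,"ay":0,"az":-0.276,"gripper":0},{"tx":0,"ty":0,"tz":0,"ax":0,"ay":0,"az":-0.276,"gripper":0},{"tx":0,"ty":0,"tz":0,"ax":0,"ay":0,"az":-0.276,"gripper":0},{"tx":0,"ty":0,"tz":0,"ax":0,"ay":0,"az":-0.276,"gripper":0}]' |grep pos
python3 st.py .502 .3824 .036
python3 -c "
from h import *
a=manip.grab_frame('scene');b=manip.grab_frame('top')
cv2.imwrite('pics/f.png',np.hstack([a[50:250,200:500],b[100:300,40:340]])[:,:,::-1])"
```

```text
tool_pos: [0.5475, -0.1069, 0.2599]
tool_pos: [0.5318, 0.0567, 0.2599]
tool_pos: [0.5161, 0.2205, 0.2596]
tool_pos: [0.5, 0.3845, 0.2589]
tool_pos: [0.5006, 0.3806, 0.2612]
t 13.55 [0.5006 0.3806 0.2612] ft [-0.1  0.  -0.2] w 0.271 g 34.6 q [ 0.91  0.38  0.04 -0.   -1.23  0.71]
tooly yaw -87.47 z [-0.0004 -0.0005 -1.    ]
shares [ 0.008 -0.009  1.126]
```

View pics/f.png

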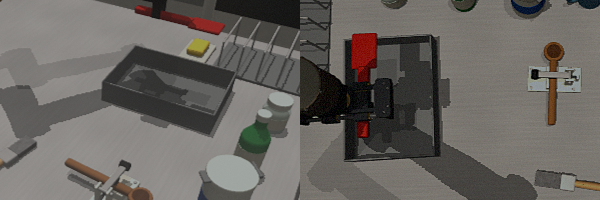

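At carry height in the top view, the scraper lies along the basin's long side. Its leftward offset there is parallax from its height. Lowering now.

```bash
python3 -m crank '[{"tx":0.01,"ty":-0.01,"tz":0.2,"ax":0,"ay":0,"az":0,"gripper":0},{"tx":0.01,"ty":-0.01,"tz":0.4,"ax":0,"ay":0,"az":0,"gripper":0},{"tx":0.01,"ty":-0.01,"tz":0.6,"ax":0,"ay":0,"az":0,"gripper":0},{"tx":0.01,"ty":-0.01,"tz":0.8,"ax":0,"ay":0,"az":0,"gripper":0},{"tx":0.01,"ty":-0.01,"tz":0.95,"ax":0,"ay":0,"az":0,"gripper":0},{"tx":0.01,"ty":-0.01,"tz":1,"ax":0,"ay":0,"az":0,"gripper":0},{"tx":0.01,"ty":-0.01,"tz":1,"ax":0,"ay":0,"az":0,"gripper":0}]'
python3 st.py .502 .3824 .036
```

```text
time_s: 14.35
tool_pos: [0.5019, 0.3831, 0.0601]
tcp_rot: [1.0, 0.023, -0.001, 0.001]
ft_force: [-0.0, -1.0, 0.1]
width: 0.276
grip_force: 34.6
t 14.35 [0.5019 0.3831 0.0601] ft [-0.  -1.   0.1] w 0.276 g 34.6 q [ 0.91  0.58 -0.19  0.   -0.81  0.71]
tooly yaw -87.32 z [-0.0017 -0.0024 -1.    ]
shares [0.    0.003 0.121]
```

```bash
python3 -m crank '[{"tx":0,"ty":0,"tz":0.04,"ax":0,"ay":0,"az":0,"gripper":0},{"tx":0,"ty":0,"tz":0.08,"ax":0,"ay":0,"az":0,"gripper":0},{"tx":0,"ty":0,"tz":0.1,"ax":0,"ay":0,"az":0,"gripper":0},{"tx":0,"ty":0,"tz":0.12,"ax":0,"ay":0,"az":0,"gripper":0},{"tx":0,"ty":0,"tz":0.12,"ax":0,"ay":0,"az":0,"gripper":0},{"tx":0,"ty":0,"tz":0.12,"ax":0,"ay":0,"az":0,"gripper":0}]'
python3 st.py
```

```text
time_s: 14.95
tool_pos: [0.5023, 0.3839, 0.0376]
tcp_rot: [1.0, 0.024, 0.0, -0.0]
ft_force: [-0.9, -0.0, -1.1]
width: 0.27
grip_force: 34.6
t 14.95 [0.5023 0.3839 0.0376] ft [-0.9 -0.  -1.1] w 0.27 g 34.6 q [ 0.91  0.61 -0.21  0.   -0.76  0.71]
tooly yaw -87.29 z [ 0.0003  0.0003 -1.    ]
```

```bash
python3 -m crank '[{"tx":0,"ty":0,"tz":0.012,"ax":0,"ay":0,"az":0,"gripper":0},{"tx":0,"ty":0,"tz":0.012,"ax":0,"ay":0,"az":0,"gripper":0},{"tx":0,"ty":0,"tz":0.012,"ax":0,"ay":0,"az":0,"gripper":0.5},{"tx":0,"ty":0,"tz":0.012,"ax":0,"ay":0,"az":0,"gripper":0.5},{"tx":0,"ty":0,"tz":0.012,"ax":0,"ay":0,"az":0,"gripper":0.5},{"tx":0,"ty":0,"tz":0.012,"ax":0,"ay":0,"az":0,"gripper":0.5}]'
python3 -m crank '[{"tx":0,"ty":0,"tz":-0.1,"ax":0,"ay":0,"az":0,"gripper":0.5},{"tx":0,"ty":0,"tz":-0.3,"ax":0,"ay":0,"az":0,"gripper":0.5},{"tx":0,"ty":0,"tz":-0.5,"ax":0,"ay":0,"az":0,"gripper":0.5},{"tx":0,"ty":0,"tz":-0.7,"ax":0,"ay":0,"az":0,"gripper":0.5},{"tx":0,"ty":0,"tz":-0.9,"ax":0,"ay":0,"az":0,"gripper":0.5},{"tx":0,"ty":0,"tz":-1,"ax":0,"ay":0,"az":0,"gripper":0.5},{"tx":0,"ty":0,"tz":-1,"ax":0,"ay":0,"az":0,"gripper":0.5}]' | grep -E 'pos|force'
python3 -m crank '[{"tx":-0.25,"ty":0,"tz":0,"ax":0,"ay":0,"az":0,"gripper":0.5},{"tx":-0.5,"ty":0,"tz":0,"ax":0,"ay":0,"az":0,"gripper":0.5},{"tx":-0.7,"ty":0,"tz":0,"ax":0,"ay":0,"az":0,"gripper":0.5},{"tx":-0.7,"ty":0,"tz":0,"ax":0,"ay":0,"az":0,"gripper":0.5}]' | grep -E 'pos|force'
python3 -c "
from h import *
a=manip.grab_frame('scene');b=manip.grab_frame('top')
cv2.imwrite('pics/g.png',np.vstack([np.hstack([cv2.resize(x[50:250,s:s+300],(400,267)) for x,s in((a,220),(b,40))]),np.hstack([cv2.resize(x[p:p+200,s:s+300],(400,267)) for x,s,p in((a,160,200),(b,240,110))])])[:,:,::-1])"
```

```text
time_s: 15.55
tool_pos: [0.5022, 0.3838, 0.035]
tcp_rot: [1.0, 0.024, 0.0, -0.0]
ft_force: [-0.7, -0.2, -1.0]
width: 0.483
grip_force: 0.0
tool_pos: [0.5035, 0.3849, 0.2395]
ft_force: [-0.5, 0.2, -0.8]
grip_force: 0.0
tool_pos: [0.3583, 0.3756, 0.2339]
ft_force: [0.2, 0.6, 0.1]
grip_force: 0.0
```

View pics/g.png

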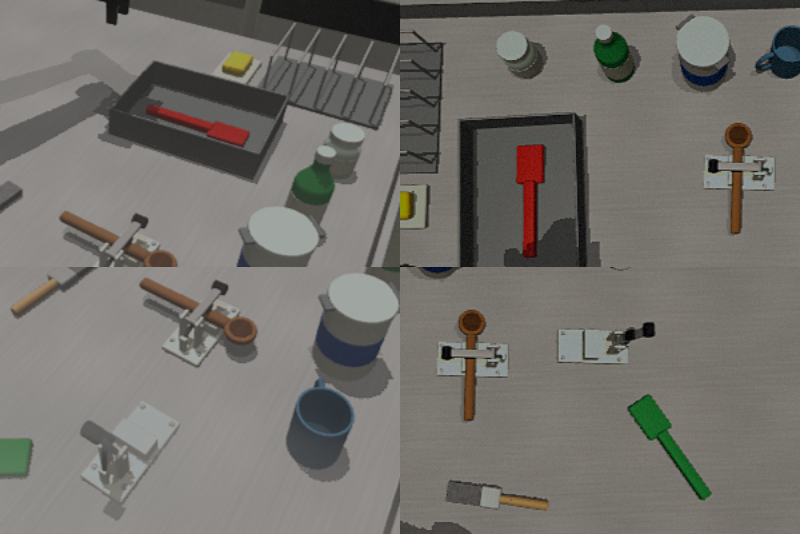

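The scraper lies flat in the basin, which hasn't moved. Its clip is open, and the spoon is still held in its shut clip.

```bash
python3 -c "
from workcell import manip
print(manip.finish_job())"
```

```text
the job is handed in; nothing more can be done
None
```

The job is handed in: the last pictures show the scraper lying flat in the basin, its clip standing open by itself, the spoon still held in its shut clip and the basin where it was, after about 17 s of robot time.

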